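Switch off the citrus press and snap its reamer cone onto the spindle

TASK

Switch off the power of the citrus press by flipping the toggle on its isolator box right over to the other side. Then fetch the washed white reamer cone, set it upright on the press's spindle and push it straight down until it clicks past the catches and sits fully home on its seat. Finish still holding it down with a firm push - do not let go - and leave the other kitchen things where they are.

Things in the scene. Friction and masses are not known exactly. Their poses are not given: they have to be found in the camera images.
- seat_top (a point): Centre of the flat top of the citrus press's round seat, where the cone's underside must come to rest; on the spindle's axis, 90 mm above the counter; z axis up.
- press: Citrus press, fixed: round silver aluminium motor housing, 124 mm diameter, 80 mm tall, with a shallow drip tray on top (rim radius 66 mm, rim top 87 mm above the counter, short spout to its -x side, up to 95 mm from the axis). Origin at the centre of its underside, 90 mm below seat_top. Seat and spindle stand in the middle of the tray.
- seat: The round grey plastic seat of the press, 40 mm diameter, 10 mm thick, fixed and hard; its origin is the centre of its underside, 10 mm below seat_top.
- spindle: Upright steel spindle of the press, fixed; origin at its foot, at seat_top; 16 mm diameter, 30 mm tall, top 8 mm tapered to 6 mm. Four sprung balls stick out 4 mm, centred 10.5 mm up. The cone meets them with its underside 15 mm above the seat; the push peaks at 6 to 12 N near 13 mm, then falls; below 5 mm they spring into its hollow and snap it down to the hard seat.
- cone: Loose white plastic reamer cone, about 80 g, 62 mm tall, upright on the counter at the start; origin at the centre of its underside, z up, yaw unimportant. Flange 64 mm diameter, 6 mm thick; above it a straight round grip band 42 mm diameter from 6 to 34 mm height, then a ribbed dome. Hole in the underside: 19 mm across (1.5 mm play on the spindle), wider above 6 mm, 34 mm deep.
- isolator: Fixed isolator box, white plastic, 100 (x) by 60 (y) by 40 mm tall, on the counter; origin at the centre of its underside, z up. A black toggle lever on its top swings along the box's x axis. A black round cable stub, 18 mm long, sticks out of its +x end, the 'off' end. Box and cone stand one to the left and one to the right of the press, either way round.
- toggle_tip (a point): Centre of the 16 mm ball at the end of the black toggle lever, 45 mm from its hinge; the lever is 10 mm thick. The hinge lies along the box's y axis, 40 mm above its underside, over its centre. At 'on' this point is 20 mm to the box's -x side of the hinge and 80 mm above the counter, at 'off' 20 mm to the +x side.
- toggle (a joint): Angle of the toggle lever, rad: 0 = on, leaning to the box's -x end; 0.9 = off, leaning to the +x (cable stub) end. Two spring detents: pushing takes about 3 N at the tip, 6 N half way up, and beyond the upright (0.45) it snaps over by itself.
- salt: Bystander: white ceramic salt cellar with a knobbed lid, 76 mm diameter, 73 mm tall, loose; origin at the centre of its underside.
- jar: Bystander: clear glass jar with a steel screw lid, 80 mm diameter, 126 mm tall, loose; origin at the centre of its underside.
- spatula: Bystander: spatula with a wooden handle and a yellow silicone blade, 220 mm long, lying flat; loose; origin near the middle of its length, x axis towards the blade.
- mug: Bystander: clay mug, 80 mm diameter, 85 mm tall, loose; origin at the centre of its underside.
- dish: Bystander: small clay dish, 90 mm diameter, 30 mm tall, loose; origin at the centre of its underside.
Mind the look-alikes: they are no part of the job. Leave any purple look-alike of the cone alone.

How it is judged:
On the way, in this order (a step that is already met when the one before it is completed fails the run):
1. the toggle is flipped over to off, with the cone not yet on the spindle (value of joint toggle above 0.75 rad and horizontal distance between cone and seat_top above 0.05 m), for 0.2 s.
2. the cone is pushed past the click, down onto its seat (horizontal distance between cone and seat_top below 0.003 m and z of cone in the frame of seat_top below 0.003 m and angle between cone's own z axis and vertical below 0.08 rad), for 0.2 s.
At the end, for the whole second after the job is handed in: The toggle is off (beyond 0.75 rad); the cone is upright within 0.08 rad, centred within 3 mm on the spindle, its underside within 3 mm of the seat (past the click), and the gripper is still on it, pressing it against the seat with more than 3 N (all of step 2 and value of joint toggle above 0.75 rad and contact force between cone and seat above 3 N and contact force between the fingers and cone above 1 N); the arm keeps its last pose, push and grip.
It fails at once if the salt cellar is shifted by more than 30 mm (distance of salt from where it was at the start of the episode above 0.03 m).
It fails at once if the glass jar is shifted by more than 30 mm (distance of jar from where it was at the start of the episode above 0.03 m).
It fails at once if the spatula is shifted by more than 30 mm (distance of spatula from where it was at the start of the episode above 0.03 m).
It fails at once if the mug is shifted by more than 30 mm (distance of mug from where it was at the start of the episode above 0.03 m).
It fails at once if the small dish is shifted by more than 30 mm (distance of dish from where it was at the start of the episode above 0.03 m).
It also fails if it takes over 54 s, if anything falls off the work surface, if the arm or the gripper's body presses on something with over 40 N, if the wrist force passes 120 N, or if a joint passes its speed limit or range.

ROBOT

A 7-joint arm with a two-finger parallel gripper is mounted at the origin on the work surface. World frame = base frame: x ahead of the robot, y to its left, z up, the work surface at z = 0. Lengths are in m, angles in rad, forces in N, time in s.
With the tool pointing down it reaches from about 0.425 to 0.875 m from the base axis. Payload 4.7 kg.
Tool frame: the origin (TCP) lies at the very end of the fingers, on their centre line; the grasp point (between the pads) lies 19 mm behind it; z points along the fingers, y is the line along which they close (so a half turn about z gives the same grasp; the last joint's range is limited). The gripper opens to 87 mm and grips with 3 to 60 N. Pads are 19 mm wide; open, the fingers measure 117 mm over their backs; the gripper's body (75 mm by 190 mm) begins 51 mm behind the grasp point.
Start: joints at [1.348, 0.321, -0.07, 1.45, 0.023, 1.371, -0.057], TCP at [0.152, -0.632, 0.223] pointing down, gripper open.
Joint ranges: [-2.86, 2.86], [-0.3, 2.09], [-1.38, 1.24], [0.06, 2.45], [-1.56, 4.7], [0.09, 2.05], [-2.69, 2.69]. Speed limits (rad/s): [2.57, 2.57, 3.14, 3.14, 3.14, 3.14, 3.14].

INTERFACE

Orientations are given as a rotation vector (axis times angle).
In Python, from bench import ctrl gives the robot as it stands.
- The arm moves only by the shell command python3 -m jog 'ROWS' [FORCE]. ROWS is JSON, a list that holds one entry, the list of rows, each a list of 7 numbers: the shift along the tool's x, y, z in mm, then the turn, a rotation vector about the tool's x, y, z in degrees, then the finger opening in mm, from 0 to 87. A call has 1 to 10 rows; each row is the pose to reach, as a shift and turn from the pose commanded when the call began, along the tool's axes at that moment; what a row does not reach only later rows make up. A row lasts 1/10 s, in which the tool goes at most 50 mm and 8.59 degrees, less where a joint would pass 70% of its speed; a pose out of reach is approached as far as the arm can. A call with a gripper value outside its range is refused whole. The fingers move at their own pace and stop on an object; FORCE is the grip in N (left out, the last holds). Time passes only in rows, so rows that repeat a pose let the fingers close. It gives the time, the measured TCP pose, the force, the opening and the grip force at its end, in the units of the state.
- ctrl.get_state(): the state, without advancing time (a new reading comes with each control period).
- ctrl.get_image(name): name is "scene" or "side" or "wrist"; returns a dict with "image" (384x512x3 uint8, red, green, blue), "depth" (384x512 float32, m along the optical axis (not along the pixel's ray), 0 where there is no reading), "fov_y" (degrees; the focal length in pixels is half the picture's height over the tangent of half this angle, whatever the lens; pixels are square), "cx", "cy" (the principal point, pixels), "rvec" (rotation vector, rad) and "tvec" (3), from world to camera coordinates, as OpenCV has them. Camera axes: x right, y down, z forward; pixel columns grow to the right and rows downward; lengths in m; the calibration is good to about 2 mm. A picture is of the moment at which its call begins.
- ctrl.close_job(): hands the job in; it is judged then, once.
The state is a dict: "time": time; "joint_positions": joint angles; "qd": joint speeds; "joint_torque": joint torques, N m; "position": TCP position; "tool_rot": TCP orientation; "ft_force": force on the tool from outside, world axes, zero at the start; "torque": the same for the moment, N m; "grip_width": opening from 0.0 (shut) to 1.0 (fully open); "grip_force": force on a finger pad.
Only numpy, scipy, OpenCV 4.12 (cv2) and the standard library are available. Lean on these libraries where they do the work, as an engineer would, in place of code of your own. Each camera call takes 0.05 s, during which the arm holds its last target. There are 200 camera calls.

## Working session

There is one attempt and no reset: what is moved stays moved. The work goes in short steps, Python scripts to look and compute and a shell command to move; the robot and the scene stay as the last step left them, time stands still between calls to the robot, and variables do not carry over. Pictures are saved under pics/ and viewed, at most 10 in all, crops included, and the job is handed in when it is done.

```bash
mkdir -p pics; cat > h.py <<'E'
import numpy as np, cv2, pickle
from bench import ctrl
from scipy.spatial.transform import Rotation as R
def shot(name,fn):
    d=ctrl.get_image(name); pickle.dump(d,open(f'pics/{fn}.pkl','wb'))
    cv2.imwrite(f'pics/{fn}.png',d['image'][:,:,::-1]); return d
def load(fn): return pickle.load(open(f'pics/{fn}.pkl','rb'))
def cloud(d):
    h,w=d['depth'].shape; f=h/2/np.tan(np.radians(d['fov_y'])/2)
    v,u=np.mgrid[:h,:w]; z=d['depth']
    c=np.stack([(u-d['cx'])/f*z,(v-d['cy'])/f*z,z],-1)
    M=R.from_rotvec(np.ravel(d['rvec'])).as_matrix()
    p=(c-np.ravel(d['tvec']))@M; p[z==0]=np.nan; return p
def totool(vec):
    s=ctrl.get_state(); return R.from_rotvec(s['tool_rot']).inv().apply(vec)*1000
E
python3 - <<'E'
from h import *
a=shot('scene','a'); b=shot('side','b')
cv2.imwrite('pics/ab.png',cv2.resize(np.hstack([a['image'],b['image']])[:,:,::-1],(800,300)))
s=ctrl.get_state(); print(s['time'],s['position'],R.from_rotvec(s['tool_rot']).as_matrix().round(3),s['ft_force'])
E
```

```text
0.1 [ 0.15230485 -0.63138122  0.22157084] [[ 0.972  0.235 -0.   ]
 [ 0.235 -0.972  0.002]
 [-0.    -0.002 -1.   ]] [-0.41664884 -0.46828433  0.6584409 ]
```

View pics/a.png

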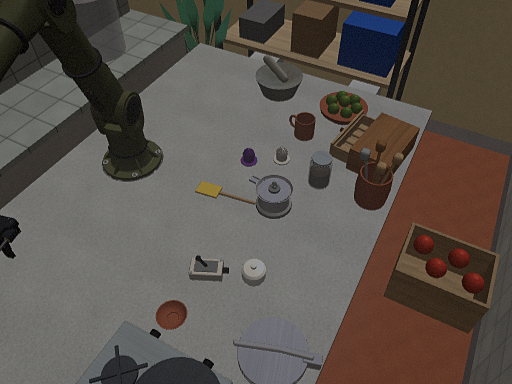

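View pics/b.png

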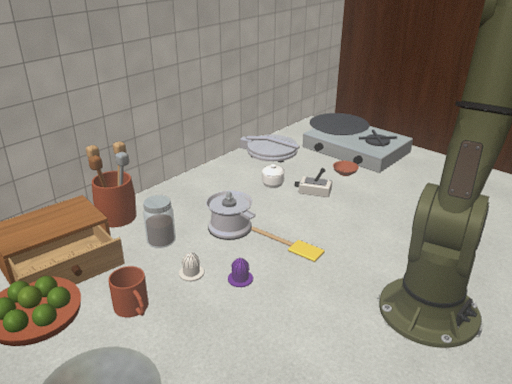

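The scene shows the white cone at (282,155) with its purple twin at (249,157). The press is at (274,195), and the isolator at (207,268) has its stub at (226,270) and lever tip at about (199,259). The side view agrees. Next I'll measure these.

```bash
python3 - <<'E'
from h import *
P={k:cloud(load(k)) for k in 'ab'}
def reg(k,u0,u1,v0,v1,z0,z1):
    p=P[k][v0:v1,u0:u1].reshape(-1,3); return p[(p[:,2]>z0)&(p[:,2]<z1)]
def circ(q):
    A=np.c_[2*q[:,:2],np.ones(len(q))]; s=np.linalg.lstsq(A,(q[:,:2]**2).sum(1),rcond=None)[0]
    return s[:2].round(4),np.sqrt(s[2]+s[:2]@s[:2]).round(4),len(q)
for k,bx in dict(a=(240,310,165,222),b=(200,262,185,240)).items():
    q=reg(k,*bx,.082,.092); print('press rim',k,circ(q),(q.min(0)+q.max(0))/2,np.ptp(q,0))
    q=reg(k,*bx,.1,.135); print('spindle',k,q.mean(0),np.ptp(q,0),len(q))
    q=reg(k,*bx,.02,.07);print(' housing',circ(q))
for k,bx in dict(a=(270,294,142,168),b=(174,207,248,282)).items():
    for z in((.008,.034),(.036,.07),(.003,.009)):
        q=reg(k,*bx,*z); print('cone',k,z,circ(q) if len(q)>3 else 0,q.mean(0),np.ptp(q,0),q.max(0)[2])
for k,bx in dict(a=(185,236,248,285),b=(288,338,164,202)).items():
    q=reg(k,*bx,.035,.045); print('box',k,cv2.minAreaRect((q[:,:2]*1000).astype(np.float32)),len(q))
    q=reg(k,*bx,.066,.1); print('tip',k,q.mean(0),q.min(0),q.max(0),len(q))
    q=reg(k,*bx,.045,.066); print('lever',k,q.mean(0),len(q))
print('stub',[P['a'][270,226],P['a'][270,225],P['a'][271,227]],P['b'][184,297])
for n,(k,u,v) in dict(salt=('a',254,266),jar=('a',320,160),mug=('a',305,120),dish=('a',171,312),blade=('a',209,189),handle=('a',245,199),purple=('a',249,152)).items(): print(n,P[k][v,u].round(3))
E
```

```text
press rim a (array([0.5755, 0.0598]), np.float64(0.053), 384) [0.56708124 0.09660748 0.08697403] [0.15914166 0.22183711 0.00994484]
spindle a [0.58466265 0.04774879 0.11033886] [0.01817606 0.01662148 0.02548034] 34
 housing (array([0.5613, 0.1164]), np.float64(0.1139), 302)
press rim b (array([0.5758, 0.0547]), np.float64(0.0552), 326) [0.56827686 0.05538505 0.08696188] [0.16051972 0.13115298 0.00991297]
spindle b [0.57740574 0.05960637 0.10888125] [0.02159448 0.01565445 0.02073053] 45
 housing (array([0.5795, 0.0575]), np.float64(0.0499), 542)
cone a (0.008, 0.034) (array([0.4906, 0.2922]), np.float64(0.0488), 71) [0.51322964 0.2540999  0.01814237] [0.11170359 0.09129929 0.02484797] 0.03290297295310203
cone a (0.036, 0.07) (array([0.509 , 0.2626]), np.float64(0.0144), 92) [0.51034698 0.25926735 0.05054085] [0.04496213 0.0379663  0.02985501] 0.06695104584533756
cone a (0.003, 0.009) (array([0.4953, 0.2918]), np.float64(0.0524), 130) [0.50100717 0.27770096 0.00512121] [0.13876976 0.14986337 0.00585897] 0.008887577446208935
cone b (0.008, 0.034) (array([0.5073, 0.2719]), np.float64(0.0
[... 670 characters left out ...]
[ 0.52254629 -0.29072331  0.05482108] 20
box b ((519.2046508789062, -280.9464111328125), (94.93280792236328, 59.315059661865234), 25.018766403198242) 191
tip b [ 0.5041547  -0.28773376  0.07800608] [ 0.49829074 -0.29464697  0.06703183] [ 0.51083353 -0.27798091  0.08743437] 26
lever b [ 0.51437739 -0.28499563  0.05504394] 19
stub [array([ 0.58120412, -0.26424961,  0.02388226]), array([ 0.57929369, -0.26671678,  0.02600852]), array([ 0.58725645, -0.26792089,  0.0282441 ])] [ 0.5724986  -0.25162363  0.01977342]
salt [ 0.663 -0.235  0.068]
jar [0.679 0.21  0.127]
mug [0.511 0.474 0.047]
dish [ 0.508 -0.45   0.008]
blade [ 0.351 -0.002  0.013]
handle [0.488 0.017 0.014]
purple [0.406 0.196 0.054]
```

```bash
python3 -m jog '[[[351,-225,20,0,0,-12,0],[351,-225,20,0,0,-12,0],[351,-225,20,0,0,-12,0],[351,-225,20,0,0,-12,0],[351,-225,20,0,0,-12,0],[351,-225,20,0,0,-12,0],[351,-225,20,0,0,-12,0],[351,-225,20,0,0,-12,0],[351,-225,20,0,0,-12,0],[351,-225,20,0,0,-12,0]]]'
python3 - <<'E'
from h import *
shot('wrist','w1')
s=ctrl.get_state(); print(s['time'],s['position'],R.from_rotvec(s['tool_rot']).as_matrix().round(3),s['ft_force'])
E
```

```text
time: 1.1
position: [0.4433, -0.327, 0.2021]
tool_rot: [-3.06, -0.706, -0.001]
ft_force: [0.1, -0.3, -0.1]
grip_width: 0.175
grip_force: 0.0
1.15 [ 0.44136398 -0.3296641   0.20215632] [[ 0.901  0.434 -0.001]
 [ 0.434 -0.901  0.   ]
 [-0.001 -0.001 -1.   ]] [-1.52247211 -0.46958363 -0.1543745 ]
```

View pics/w1.png

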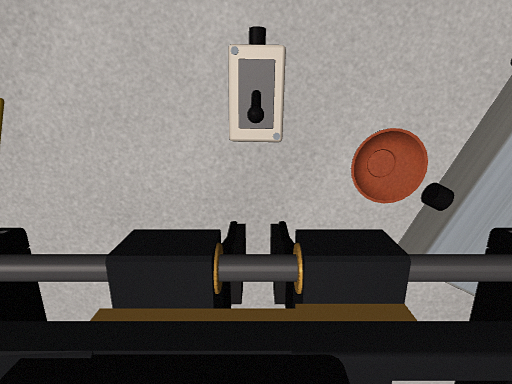

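The wrist view shows the box straight ahead and well aligned. The ball is at (255,115), the stub at (257,35), and the lever leans away from the stub (on).

```bash
python3 - <<'E'
from h import *
p=cloud(load('w1')); r=p[104:125,243:268].reshape(-1,3); q=r[r[:,2]>.07]
c=q.mean(0); print('tip',c,q.max(0),q.min(0),len(q))
r=p[40:145,222:290].reshape(-1,3); b=r[abs(r[:,2]-.04)<.005]; print(cv2.minAreaRect((b[:,:2]*1000).astype(np.float32)))
s=ctrl.get_state(); print('tool rel',totool(c-s['position']))
E
```

```text
tip [ 0.50729987 -0.29438456  0.08519531] [ 0.51613234 -0.28691203  0.09024812] [ 0.49882735 -0.30241701  0.07036991] 252
((524.2172241210938, -286.2132873535156), (98.45123291015625, 58.369171142578125), 25.314510345458984)
tool rel [ 74.79056728  -3.06161877 116.91477357]
```

```bash
python3 -m jog '[[[30,-3,50,0,0,0,0],[30,-3,100,0,0,0,0],[30,-3,138,0,0,0,0],[45,-3,138,0,0,0,0],[58,-3,138,0,0,0,0],[68,-3,138,0,0,0,0],[78,-3,138,0,0,0,0],[88,-3,138,0,0,0,0],[95,-3,138,0,0,0,0],[95,-3,138,0,0,0,0]]]'
python3 -m jog '[[[-20,0,0,0,0,0,0],[-50,0,-20,0,0,0,40],[-60,0,-70,0,0,0,87],[-60,0,-110,0,0,0,87],[-60,0,-130,0,0,0,87],[-60,0,-130,0,0,0,87]]]'
python3 - <<'E'
from h import *
shot('wrist','w2')
s=ctrl.get_state(); print(s['time'],s['position'])
r=cloud(load('w2'))[0:200,200:300].reshape(-1,3); q=r[(r[:,2]>.07)&(r[:,2]<.1)]
print(q.mean(0),len(q)); print(s['joint_positions'])
E
```

```text
time: 2.15
position: [0.5242, -0.289, 0.0658]
tool_rot: [3.062, 0.694, -0.006]
ft_force: [-6.8, -2.1, 7.4]
grip_width: 0.007
grip_force: 4.6
time: 2.75
position: [0.474, -0.314, 0.1995]
tool_rot: [3.057, 0.694, 0.01]
ft_force: [-0.3, -0.3, -0.6]
grip_width: 0.372
grip_force: 0.0
2.8 [ 0.47280988 -0.31332277  0.1968784 ]
[ 0.54131003 -0.27838827  0.08488715] 264
[ 0.89853699  0.17929089 -0.40336752  1.68978592  0.07365814  1.2824985
 -0.64384639]
```

The toggle tip moved 38 mm to the off side. Next I'll look at the press on the way to the cone.

```bash
python3 -m jog '[[[160,-289,-20,0,0,0,87],[160,-289,-20,0,0,0,87],[160,-289,-20,0,0,0,87],[160,-289,-20,0,0,0,87],[160,-289,-20,0,0,0,87],[160,-289,-20,0,0,0,87],[160,-289,-20,0,0,0,87],[160,-289,-20,0,0,0,87],[160,-289,-20,0,0,0,87],[160,-289,-20,0,0,0,87]]]'
python3 - <<'E'
from h import *
shot('wrist','w3')
s=ctrl.get_state(); print(s['time'],s['position'],s['tool_rot'])
E
python3 -m jog '[[[27,-219,0,0,0,0,87],[27,-219,0,0,0,0,87],[27,-219,0,0,0,0,87],[27,-219,0,0,0,0,87],[27,-219,0,0,0,0,87],[27,-219,0,0,0,0,87],[27,-219,0,0,0,0,87],[27,-219,0,0,0,0,87]]]'
python3 - <<'E'
from h import *
shot('wrist','w4')
s=ctrl.get_state(); print(s['time'],s['position'],s['tool_rot'])
a,b=load('w3'),load('w4'); cv2.imwrite('pics/w34.png',cv2.resize(np.hstack([a['image'],b['image']])[:230,:,::-1],(800,180)))
E
```

```text
time: 3.8
position: [0.4904, 0.0153, 0.2136]
tool_rot: [-3.064, -0.692, 0.003]
ft_force: [-0.2, -0.3, 0.2]
grip_width: 0.995
grip_force: 0.0
3.85 [0.49044912 0.01511994 0.21372834] [-3.06440492e+00 -6.91133631e-01  2.20713914e-03]
time: 4.65
position: [0.4215, 0.2237, 0.2142]
tool_rot: [3.065, 0.689, -0.001]
ft_force: [-0.7, -0.5, 0.1]
grip_width: 0.998
grip_force: 0.0
4.7 [0.42151385 0.22382166 0.21424208] [ 3.06474543e+00  6.88976209e-01 -8.84156868e-04]
```

View pics/w3.png

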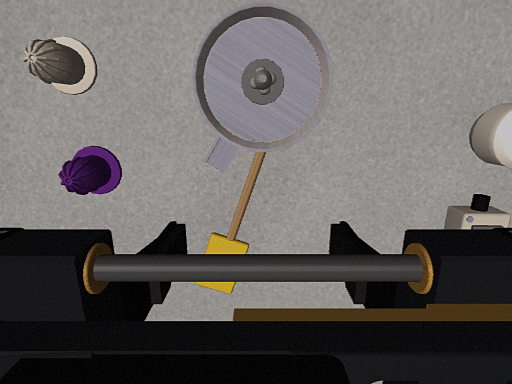

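View pics/w4.png

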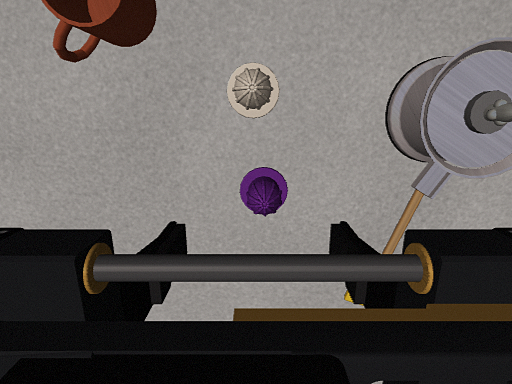

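The press is centred in w3, with its seat disc and spindle at (263,81). The white cone is in w4 at (253,90) and the purple one at (264,190). Now I'll compute positions.

```bash
cat > fit.py <<'E'
from h import *
def circ(q):
    A=np.c_[2*q[:,:2],np.ones(len(q))]; s=np.linalg.lstsq(A,(q[:,:2]**2).sum(1),rcond=None)[0]
    return s[:2].round(4),np.sqrt(s[2]+s[:2]@s[:2]).round(4),len(q)
def mec(q): c,r=cv2.minEnclosingCircle((q[:,:2]*1000).astype(np.float32)); return np.round(c,1),round(r,1),len(q)
def ray(d,u,v,z):
    f=192/np.tan(np.radians(d['fov_y'])/2); M=R.from_rotvec(np.ravel(d['rvec'])).as_matrix()
    w=np.array([(u-d['cx'])/f,(v-d['cy'])/f,1])@M; o=-np.ravel(d['tvec'])@M
    return (o+w*(z-o[2])/w[2]).round(4)
E
python3 - <<'E'
from fit import *
d=load('w3');p=cloud(d)
r=p[55:106,238:290].reshape(-1,3); q=r[abs(r[:,2]-.09)<.004]; print('seat',mec(q),circ(q),q.mean(0))
q=r[r[:,2]>.112]; print('spindle top',mec(q),q.max(0))
r=p[3:155,188:335].reshape(-1,3); q=r[abs(r[:,2]-.087)<.002]; rr=np.hypot(*(q[:,:2]-[.577,.057]).T); q=q[(rr>.055)&(rr<.07)]; print('rim',circ(q),mec(q))
print('ray seat',ray(d,263,81.5,.09),'rim',ray(d,263,77.5,.087))
d=load('w4');p=cloud(d)
r=p[60:122,222:285].reshape(-1,3); q=r[(r[:,2]>.003)]; print('cone',mec(q),q.max(0))
q=r[abs(r[:,2]-.006)<.002]; print('flange',circ(q))
print('ray flange',ray(d,253,90.5,.006),'apex',ray(d,253,88,.062))
E
```

```text
seat (array([582.5,  53.5]), 19.9, 1062) (array([0.5827, 0.0537]), np.float64(0.0159), 1062) [0.58229304 0.05362793 0.09029015]
spindle top (array([582.4,  53.7]), 7.8, 276) [0.58988534 0.06101625 0.12193271]
rim (array([0.5818, 0.0538]), np.float64(0.063), 2143) (array([577.2,  56.9]), 69.8, 2143)
ray seat [0.583  0.0528 0.09  ] rim [0.5863 0.0544 0.087 ]
cone (array([509.3, 271.8]), 34.5, 2282) [0.53826314 0.30101066 0.0650447 ]
flange (array([0.5076, 0.2702]), np.float64(0.0276), 1032)
ray flange [0.5073 0.2693 0.006 ] apex [0.5069 0.2681 0.062 ]
```

```bash
python3 -m jog '[[[50,-3,0,0,0,0,87],[97,-5,0,0,0,0,87],[97,-5,50,0,0,0,87],[97,-5,100,0,0,0,87],[97,-5,140,0,0,0,87],[97,-5,170,0,0,0,87],[97,-5,190,0,0,0,87],[97,-5,203,0,0,0,87],[97,-5,205,0,0,0,87],[97,-5,205,0,0,0,87]]]'
python3 -m jog '[[[0,0,0,0,0,0,60],[0,0,0,0,0,0,50],[0,0,0,0,0,0,44],[0,0,0,0,0,0,38],[0,0,0,0,0,0,30],[0,0,0,0,0,0,30],[0,0,0,0,0,0,30],[0,0,0,0,0,0,30],[0,0,0,0,0,0,30],[0,0,0,0,0,0,30]]]' 40
```

```text
time: 5.7
position: [0.5065, 0.2719, 0.0098]
tool_rot: [3.064, 0.694, 0.0]
ft_force: [-0.1, -0.1, 0.0]
grip_width: 1.0
grip_force: 0.0
time: 6.7
position: [0.506, 0.2721, 0.0095]
tool_rot: [3.063, 0.695, -0.0]
ft_force: [0.6, -1.2, 0.8]
grip_width: 0.47
grip_force: 40.0
```

```bash
python3 -m jog '[[[0,0,-30,0,0,0,30],[0,0,-80,0,0,0,30],[0,0,-130,0,0,0,30],[0,0,-155,0,0,0,30],[-8,70,-155,0,0,0,30],[-12,115,-155,0,0,0,30],[-16,155,-155,0,0,0,30],[-20,190,-155,0,0,0,30],[-23,215,-155,0,0,0,30],[-24,230,-155,0,0,0,30]]]'
python3 -m jog '[[[0,0,0,0,0,0,30],[0,0,0,0,0,0,30],[0,0,0,0,0,0,30]]]'
python3 - <<'E'
from h import *
a=shot('scene','c'); b=shot('side','d'); w=shot('wrist','w5')
for i in range(3):
  s=ctrl.get_state(); print(s['time'],s['position'],s['tool_rot'],s['ft_force'])
cv2.imwrite('pics/cd.png',np.hstack([cv2.resize(x[:,:,::-1],(400,400),interpolation=cv2.INTER_CUBIC) for x in (a['image'][140:230,225:315],b['image'][150:250,180:280])]))
E
```

```text
time: 7.7
position: [0.584, 0.0513, 0.1639]
tool_rot: [3.065, 0.689, -0.001]
ft_force: [-0.5, -0.4, -1.1]
grip_width: 0.465
grip_force: 40.0
time: 8.0
position: [0.5829, 0.0574, 0.1646]
tool_rot: [-3.061, -0.701, -0.0]
ft_force: [0.2, 0.2, -0.6]
grip_width: 0.469
grip_force: 40.0
8.15 [0.58313698 0.05628295 0.16464673] [-3.06264252e+00 -6.99371589e-01 -1.49933985e-04] [-0.82147707 -0.3701755  -1.09156546]
8.15 [0.58313698 0.05628295 0.16464673] [-3.06264252e+00 -6.99371589e-01 -1.49933985e-04] [-0.82147707 -0.3701755  -1.09156546]
8.15 [0.58313698 0.05628295 0.16464673] [-3.06264252e+00 -6.99371589e-01 -1.49933985e-04] [-0.82147707 -0.3701755  -1.09156546]
```

View pics/cd.png

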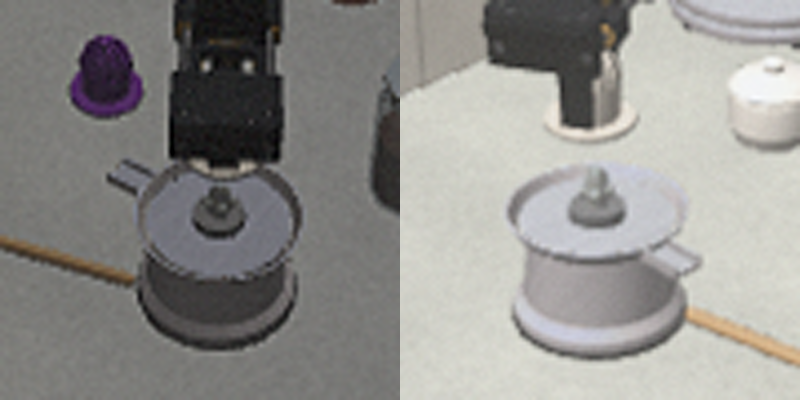

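View pics/w5.png

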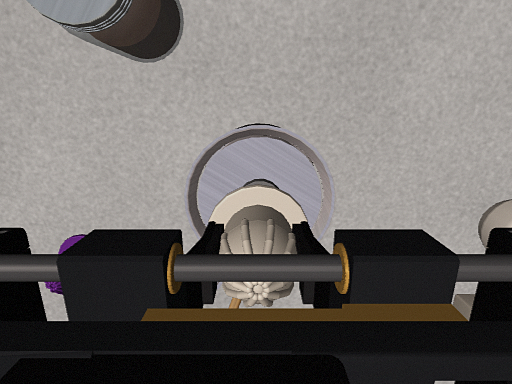

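The cone is held upright. In w5 the flange arc spans about (212–310, 187) and the tray rim about (190–332). I'll fit both in the same pictures to get the offset.

```bash
python3 - <<'E'
from fit import *
from scipy.optimize import least_squares
def fitr(q,r0): # fixed radius
    o=least_squares(lambda c:np.hypot(*(q[:,:2]-c).T)-r0,q[:,:2].mean(0),loss='soft_l1',f_scale=.001); return o.x.round(4),np.abs(o.fun).mean().round(4),len(q)
d=load('w5');p=cloud(d); z=p[:,:,2]
fl=(abs(z-.162)<.006); fl[:180]=0; fl[250:]=0; fl[:,:205]=0; fl[:,318:]=0
print('flange z',np.nanmedian(z[195:205,255:265]),fl.sum())
# outer edge = first flange pixel per column
E=[p[np.argmax(fl[:,u]),u] for u in range(218,305) if fl[:,u].any()]
print('flange',fitr(np.array(E),.032))
rim=(abs(z-.087)<.004); E=[]
for u in range(198,325):
    v=np.argmax(rim[:,u]); 
    if rim[:,u].any() and v<200: E.append(p[v,u])
print('tray rim',fitr(np.array(E),.066))
d3=load('w3');p3=cloud(d3);rim=(abs(p3[:,:,2]-.087)<.004);E=[p3[np.argmax(rim[:,u]),u] for u in range(205,322)]
print('tray rim w3',fitr(np.array(E),.066))
# side view: flange bottom-edge centre vs seat
d=load('d'); print('side flange', ray(d,180+591/4,150+120/4,.161),'seat',ray(d,180+597/4,150+206/4,.09),'spindle top',ray(d,180+597/4,150+170/4,.12))
p=cloud(d); r=p[165:188,312-0:345].reshape(-1,3); q=r[abs(r[:,2]-.161)<.004]; print('flange side',circ(q) if len(q)>3 else len(q))
E
```

```text
flange z 0.16158097004937128 2318
flange (array([0.6385, 0.0764]), np.float64(0.0055), 87)
tray rim (array([0.5815, 0.0529]), np.float64(0.0002), 127)
tray rim w3 (array([0.5813, 0.0531]), np.float64(0.0003), 117)
side flange [ 0.3695 -0.1135  0.161 ] seat [ 0.3658 -0.1245  0.09  ] spindle top [ 0.3663 -0.1213  0.12  ]
flange side 0
```

```bash
python3 - <<'E'
from fit import *
from scipy.optimize import least_squares
d=load('w5');p=cloud(d); z=p[:,:,2]
fl=(abs(z-.162)<.004); fl[:180]=0; fl[250:]=0; fl[:,:205]=0; fl[:,318:]=0
E=np.array([p[np.argmax(fl[:,u]),u] for u in range(218,302) if fl[:,u].any()])
for x in range(2):
  o=least_squares(lambda c:np.hypot(*(E[:,:2]-c).T)-.032,[.583,.056],loss='soft_l1',f_scale=.001); print('flange',o.x,abs(o.fun).mean(),len(E),E[:,2].mean()); E=E[abs(o.fun)<.001]
d=load('d'); a,b=ray(d,180+191/4,150+120/4,.161),ray(d,180+197/4,150+206/4,.09)
print('side flange', a,'seat',b,'spindle top',ray(d,180+197/4,150+168/4,.12))
E
```

```text
flange [0.5833273 0.0556318] 0.00016626019147273144 84 0.1593431355272008
flange [0.5833273 0.0556318] 0.00016626019147273144 84 0.1593431355272008
side flange [0.5722 0.0668 0.161 ] seat [0.5745 0.0612 0.09  ] spindle top [0.5745 0.0602 0.12  ]
```

```bash
python3 -m jog '[[[-2,2,0,0,0,0,30],[-2,2,15,0,0,0,30],[-2,2,28,0,0,0,30],[-2,2,34,0,0,0,30],[-2,2,38,0,0,0,30],[-2,2,42,0,0,0,30],[-2,2,46,0,0,0,30],[-2,2,48,0,0,0,30],[-2,2,48,0,0,0,30],[-2,2,48,0,0,0,30]]]' 60; python3 -c "
from h import *
s=ctrl.get_state();print(s['position'],s['ft_force'],totool(s['ft_force'])/1000,s['torque'])"
```

```text
time: 9.15
position: [0.5824, 0.0527, 0.1164]
tool_rot: [-3.063, -0.696, -0.0]
ft_force: [-0.1, 2.7, -3.2]
grip_width: 0.464
grip_force: 60.0
[0.58244846 0.05267911 0.1163525 ] [-0.09788486  2.68871213 -3.19132403] [ 1.07254713 -2.46390752  3.19407354] [0.80013088 0.00299016 0.01925572]
```

```bash
python3 -m jog '[[[0,-1,0,0,0,0,30],[0,-1,0,0,0,0,30],[0,-1,0,0,0,0,30]]]'; python3 -m jog '[[[0,0,3,0,0,0,30],[0,0,6,0,0,0,30],[0,0,9,0,0,0,30],[0,0,12,0,0,0,30],[0,0,14,0,0,0,30],[0,0,16,0,0,0,30],[0,0,17,0,0,0,30],[0,0,18,0,0,0,30],[0,0,18,0,0,0,30]]]'; python3 -c "
from h import *
s=ctrl.get_state();print(s['position'],s['ft_force'],totool(s['ft_force'])/1000,s['torque'])"
```

```text
time: 9.45
position: [0.5823, 0.0527, 0.1166]
tool_rot: [3.064, 0.695, 0.0]
ft_force: [0.5, 2.6, -2.5]
grip_width: 0.468
grip_force: 60.0
time: 10.35
position: [0.5821, 0.0527, 0.0995]
tool_rot: [3.063, 0.695, -0.001]
ft_force: [-3.9, 2.2, 7.2]
grip_width: 0.466
grip_force: 59.9
[0.58209303 0.05274631 0.09951691] [-3.92235076  2.19373626  7.17887771] [-2.59615202 -3.6680609  -7.17906146] [ 0.47099037  0.80848034 -0.01403543]
```

```bash
python3 -m jog '[[[1,-1,2,0,0,0,30],[1,-1,3,0,0,0,30],[1,-1,3,0,0,0,30],[1,-1,3,0,0,0,30]]]'; python3 - <<'E'
from fit import *
from scipy.optimize import least_squares
d=shot('wrist','w6'); p=cloud(d); z=p[:,:,2]
fl=abs(z-.098)<.004; fl[:170]=0; fl[250:]=0; fl[:,:205]=0; fl[:,318:]=0
print('flange top z',np.nanmedian(z[196:206,255:265]))
E=np.array([p[np.argmax(fl[:,u]),u] for u in range(218,302) if fl[:,u].any()])
o=least_squares(lambda c:np.hypot(*(E[:,:2]-c).T)-.032,[.583,.056],loss='soft_l1',f_scale=.001); print('flange',o.x,abs(o.fun).mean(),E[:,2].mean())
s=ctrl.get_state();print(s['time'],s['position'],s['ft_force'],totool(s['ft_force'])/1000,s['grip_force'])
shot('side','s6'); b=load('s6')['image']; cv2.imwrite('pics/f.png',np.hstack([cv2.resize(b[140:250,170:280,::-1],(384,384)),d['image'][:384,130:400,::-1]]))
E
```

```text
time: 10.75
position: [0.5821, 0.0528, 0.0994]
tool_rot: [3.06, 0.693, -0.004]
ft_force: [-12.3, -2.5, 27.0]
grip_width: 0.461
grip_force: 59.9
flange top z 0.09627586608292402
flange [0.58228411 0.05155549] 0.00019549785655076013 0.09490300293071448
10.8 [0.58211816 0.05274998 0.09941976] [-12.66717259  -1.83882147  26.68940394] [-12.31318874  -3.71183217 -26.66027932] 59.94161404638362
```

View pics/f.png

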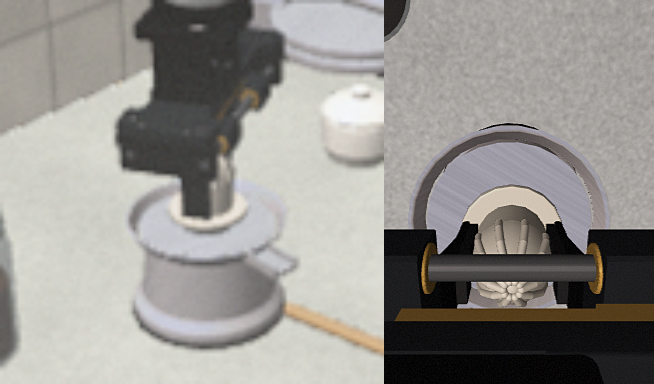

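The flange top is at 96 mm, which means fully seated, and the push is 27 N. I'll ease the sideways load and hand in.

```bash
python3 -m jog '[[[-2,1,-0.5,0,0,0,30],[-2,1,-0.5,0,0,0,30],[-2,1,-0.5,0,0,0,30],[-2,1,-0.5,0,0,0,30]]]'; python3 - <<'E'
from h import *
d=shot('scene','e'); r=cloud(d)[248:285,185:236].reshape(-1,3); q=r[(r[:,2]>.066)&(r[:,2]<.1)]; print('tip',q.mean(0))
s=ctrl.get_state(); print(s['position'],s['ft_force'],s['grip_force'],R.from_rotvec(s['tool_rot']).as_matrix()[2])
if s['ft_force'][2]>10 and q[:,0].mean()>.53: print(ctrl.close_job())
E
```

```text
time: 11.25
position: [0.5821, 0.0527, 0.0995]
tool_rot: [3.062, 0.695, 0.002]
ft_force: [-6.3, 2.0, 18.9]
grip_width: 0.466
grip_force: 59.9
tip [ 0.54212707 -0.28230039  0.08167876]
[0.58211206 0.05272502 0.09945205] [-7.03159028  0.59557716 19.33909305] 59.93855945915129 [ 0.00109417  0.00181709 -0.99999775]
the job is handed in; nothing more can be done
None
```

The job is handed in: the toggle measured off, and the white cone is seated on the press (flange top about 96 mm) with the gripper still holding it down at about 19 N. The verdict was not shown to me.

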